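Roll a cardboard tube onto the tape strip and press it down

ROBOT

A 6-joint arm with a two-finger parallel gripper is mounted at the origin on a cart in front of the work surface, level with it; the furniture and walls round the work are solid. World frame = base frame: x ahead of the robot, y to its left, z up, the work surface at z = 0. Lengths are in mm, angles in rad, forces in N, time in s.
With the tool pointing down it reaches from about 300 to 875 mm from the base axis. Payload 6.4 kg.
Tool frame: the origin (TCP) lies on the centre line of the jaws, within the pads' length; the fingertips stand 25 mm ahead of it and the grasp point (between the pads) lies 6 mm ahead of it; z points along the fingers, y is the direction in which the jaws open and shut (so a half turn about z gives the same grasp; the last joint's range is limited). The gripper opens to 85 mm and grips with 20 to 120 N. Pads are 22 mm wide; open, the fingers measure 114 mm over their backs; the gripper's body (76 mm by 85 mm) begins 54 mm behind the grasp point. The pads swing forward as they close: fully open they stand 13 mm farther back than shut.
Start: joints at [1.054, 0.181, 1.607, -0, 1.354, -0.206], TCP at [175.835, 547.47, 256.288] pointing down, gripper open.
Joint ranges: [-2.99, 2.99], [-0.89, 2.07], [0.3, 2.58], [-1.14, 4.28], [0, 2.63], [-3.12, 3.12]. Speed limits (rad/s): [2.57, 2.57, 3.01, 3.14, 3.14, 3.14].

INTERFACE

Orientations are given as a rotation vector (axis times angle).
In Python, from cell import bot, solver, grab_frame gives the robot as it stands. The module is installed in compiled form; this text tells all that it offers. Calls block until the motion is done:
- bot.move_ptp(position, orientation): joint-space move of the TCP to a pose.
- bot.move_straight(position, frame=None, v=150): straight line of the TCP; frame=None keeps the orientation; v is the mean speed in mm/s.
- bot.movej(angles): joint-space move.
- bot.release() and bot.grab(): open the fingers fully, or close them until they stop; the grip force is fixed at half the most.
- bot.wait(seconds).
- solver.ik(position, orientation): joint angles nearest the present ones, or None.
- grab_frame(name): name is "scene" or "top" or "wrist"; returns a dict with "pixels" (384x512x3 uint8, red, green, blue), "mtx" (3x3 intrinsics, pixels), "distortion" ([k1, k2, p1, p2, k3] as OpenCV has them; the pictures are not rectified), "extrinsics" (4x4, takes a point from camera to world coordinates). Camera axes: x right, y up, looking along -z (the intrinsics and any distortion apply to the point x, -y, -z); pixel columns grow to the right and rows downward; lengths in mm; the calibration is good to about 2 mm. A picture is of the moment at which its call begins. There is no depth.
A pose or a line that the arm cannot do raises bot.Unreachable and nothing moves.
- bot.job_done(): hands the job in, once; it reports no verdict.
Readings, each from a call of its own:
- bot.get_clock(): time.
- bot.get_qpos(): joint angles.
- bot.get_joint_vel(): joint speeds.
- bot.get_joint_efforts(): joint torques, N m.
- bot.get_tcp_pos(): TCP position.
- bot.get_ee_rot(): TCP orientation.
- bot.get_wrist_force(): force on the tool from outside, world axes, zero at the start.
- bot.get_wrist_torque(): the same for the moment, N m.
- bot.get_width(): finger opening in mm.
Only numpy, scipy, OpenCV 4.12 (cv2) and the standard library are available. Lean on these libraries where they do the work, as an engineer would, in place of code of your own. Each camera call takes 0.05 s, during which the arm holds its last target.

TASK

Roll the wider of the two cardboard tubes across the table with your fingertips on top of it until it lies square along the strip of double-sided tape on the paper's edge, with the strip right under its whole length. It must roll, not skid or be picked up; leave the thinner tube and the other things where they are. Finish holding it there: keep the fingertips on it, pressing it down onto the strip so that the tape takes.

Things in the scene. Friction and masses are not known exactly. Their poses are not given: they have to be found in the camera images.
- sheet: drawing paper fixed flat on the table, 210 mm (own x) by 170 mm (own y), paper-thin: things roll over its edge unhindered. A strip of buff double-sided tape, 12 mm wide, 210 mm long, lies along its x axis, near one long edge (which is 28 mm from the strip's middle, on the +y side). Origin: middle of the strip, at table height; z up. The tape does not really stick here.
- wide_tube: wider of two closed cardboard tubes, lying on its side: 50 mm in diameter, 160 mm long, about 100 g. Roughly parallel to the strip, 85 to 135 mm off to either side of it; turns over half round on its way. Rolls easily; let go at a slow roll it stops within some mm. Origin: its middle, on its axis, 25 mm above the table; own x along the tube, y and z turn with it as it rolls
- wide_tube_end_a (a point): centre of the wider tube's end face on its own -x side, on the tube's axis, 80 mm from the middle
- wide_tube_end_b (a point): centre of the wider tube's end face on its own +x side, on the tube's axis, 80 mm from the middle
- thin_tube: the thinner cardboard tube, 32 mm in diameter and 160 mm long, lying on its side on the other side of the strip; to be left alone. Origin: its middle, on its axis; x along its axis
- tape_roll: roll of brown tape lying flat, 96 mm across and 48 mm high, standing by on the green cutting mat beyond the sheet; origin under its middle
- jar_of_glue: open clear glass jar half full of white glue, 94 mm across and 129 mm high, standing by on the green cutting mat beyond the sheet; origin under its middle
- push_pins: small clear tub of push pins, 55 mm across and 30 mm high, standing by on the green cutting mat beyond the sheet; origin under its middle

How it is judged:
By the outcome, as a careful person would: the job done as asked, in the order asked, and still so for the second after the job is handed in, while the arm keeps its last pose, push and grip.
It also fails if it takes over 61 s, if anything falls off the work surface, if the arm or the gripper's body presses on something with over 40 N, if the wrist force passes 120 N, or if a joint passes its speed limit or range.

## Working session

There is one attempt and no reset: what is moved stays moved. The work goes in short steps, each a Python script; the robot and the scene stay as the last script left them, time stands still between calls to the robot, and variables do not carry over. Pictures are saved under pics/ and viewed, and the job is handed in when it is done.

```bash
mkdir -p pics; ls; python3 - <<'E'
from cell import bot, solver, grab_frame
import cv2,numpy as np
for n in ["scene","top","wrist"]:
    f=grab_frame(n); cv2.imwrite(f"pics/{n}0.png",f["pixels"][:,:,::-1])
    print(n,f["mtx"].round(1).tolist(),np.round(f["distortion"],4),f["extrinsics"].round(3).tolist())
print(bot.get_clock(),bot.get_ee_rot(),bot.get_wrist_force(),bot.get_width())
E
```

```text
pics
scene [[363.8, 0.0, 255.3], [0.0, 363.8, 193.0], [0.0, 0.0, 1.0]] [-0.0981  0.      0.      0.      0.    ] [[0.889, 0.246, -0.386, 299.254], [-0.458, 0.471, -0.754, -721.465], [-0.003, 0.847, 0.532, 490.483], [0.0, 0.0, 0.0, 1.0]]
top [[416.9, 0.0, 261.1], [0.0, 416.9, 198.8], [0.0, 0.0, 1.0]] [-0.0039  0.      0.      0.      0.    ] [[-0.002, 0.996, -0.085, 520.544], [-0.999, -0.005, -0.043, -94.088], [-0.043, 0.085, 0.995, 964.865], [0.0, 0.0, 0.0, 1.0]]
wrist [[277.1, 0.0, 251.9], [0.0, 277.1, 185.5], [0.0, 0.0, 1.0]] [-0.0357  0.      0.      0.      0.    ] [[0.307, -0.916, -0.259, 109.033], [0.952, 0.295, 0.086, 568.843], [-0.002, -0.273, 0.962, 372.902], [0.0, 0.0, 0.0, 1.0]]
0.15 [-4.86148027e-01 -3.10327641e+00  1.95431404e-03] [-0.21734302  0.15661502 -0.06667723] 85.55579114513316
```

View pics/top0.png

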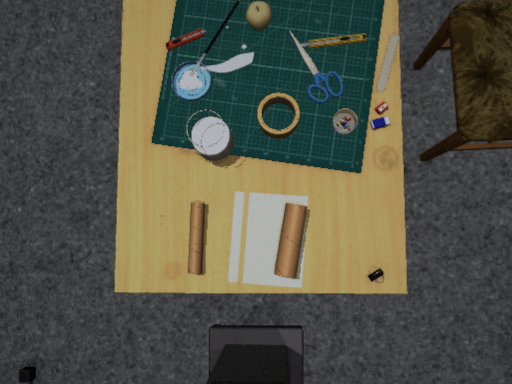

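View pics/scene0.png

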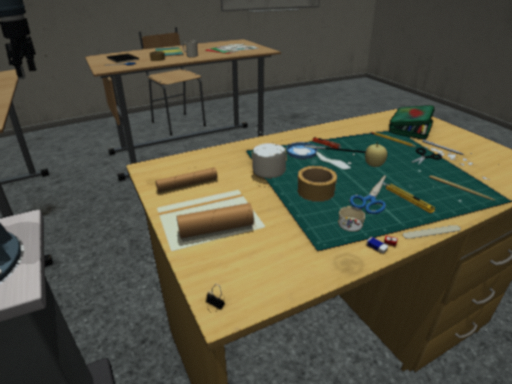

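The top view shows the wide tube at about (291,240), the strip at about (243,238), and the thin tube at about (196,238). The wide tube has to roll towards image left, which is +y. I'll zoom in for precise edges.

```bash
cat > h.py <<'E'
import cv2,numpy as np
def ray(f,uv):
    p=cv2.undistortPoints(np.array(uv,float).reshape(-1,1,2),f["mtx"],np.array(f["distortion"],float)).reshape(-1,2)
    d=np.c_[p[:,0],-p[:,1],-np.ones(len(p))]@f["extrinsics"][:3,:3].T
    return f["extrinsics"][:3,3],d
def onplane(f,uv,z):
    o,d=ray(f,uv); return o+d*((z-o[2])/d[:,2])[:,None]
def proj(f,P):
    E=f["extrinsics"]; c=(np.array(P,float).reshape(-1,3)-E[:3,3])@E[:3,:3]
    c=c*[1,-1,-1]
    return cv2.projectPoints(c,np.zeros(3),np.zeros(3),f["mtx"],np.array(f["distortion"],float))[0].reshape(-1,2)
E
python3 - <<'E'
import cv2
i=cv2.imread("pics/top0.png")[185:295,180:320]
cv2.imwrite("pics/topz.png",cv2.resize(i,None,fx=5,fy=5,interpolation=cv2.INTER_CUBIC))
i=cv2.imread("pics/scene0.png")[160:250,140:280]
cv2.imwrite("pics/scz.png",cv2.resize(i,None,fx=5,fy=5,interpolation=cv2.INTER_CUBIC))
E
```

```text
(no output)
```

View pics/topz.png

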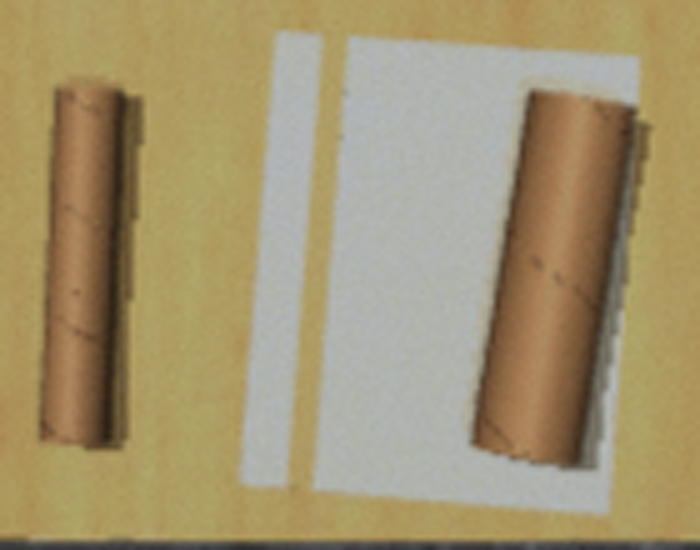

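View pics/scz.png

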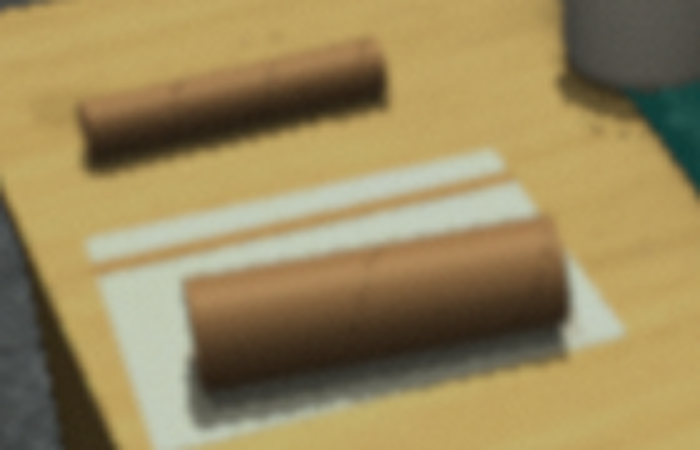

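View pics/wrist0.png

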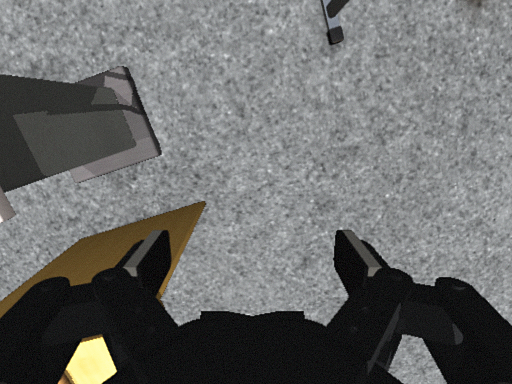

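```bash
cat >> h.py <<'E'
from scipy.optimize import minimize, least_squares
def cyl(x,y,yaw,r=25,L=160):
    t=np.linspace(0,2*np.pi,60); a=np.array([np.cos(yaw),np.sin(yaw),0]); b=np.array([-a[1],a[0],0])
    c=np.array([x,y,r])
    return np.vstack([c+s*L/2*a+r*np.outer(np.cos(t),b)+r*np.outer(np.sin(t),[0,0,1]) for s in(-1,1)])
def tubemask(f):
    i=f["pixels"].astype(float); R,G,B=i[...,0],i[...,1],i[...,2]
    h=cv2.cvtColor(f["pixels"],cv2.COLOR_RGB2HSV)
    return ((R/(G+1)>1.3)&(R>60)&(h[...,1]>70)).astype(np.float32)
def fitcyl(f,p0,r=25,S=8,box=None,valid=None):
    m=tubemask(f)
    q=proj(f,cyl(*p0,r)); lo=np.floor(q.min(0)-8).astype(int); hi=np.ceil(q.max(0)+8).astype(int)
    mm=m[lo[1]:hi[1],lo[0]:hi[0]]
    V=None if valid is None else valid[lo[1]:hi[1],lo[0]:hi[0]]
    def cost(p):
        z=proj(f,cyl(p[0],p[1],p[2],r))-lo
        hl=cv2.convexHull(((z+0.5)*S*16-8).astype(np.int32).reshape(-1,1,2))
        im=np.zeros((mm.shape[0]*S,mm.shape[1]*S),np.uint8); cv2.fillConvexPoly(im,hl,255,shift=4)
        im=cv2.resize(im,mm.shape[::-1],interpolation=cv2.INTER_AREA)/255.
        d=(im-mm)**2
        return (d if V is None else d*V).sum()
    s=np.array([[0,0,0],[6,0,0],[0,6,0],[0,0,.05]])
    b=minimize(cost,p0,method="Nelder-Mead",options=dict(initial_simplex=s+np.array(p0),xatol=.01,fatol=.01,maxiter=400))
    return b.x,b.fun,mm.sum()
def sheet(x,y,yaw,pts):
    c,s=np.cos(yaw),np.sin(yaw); p=np.array(pts,float); return np.c_[x+c*p[:,0]-s*p[:,1],y+s*p[:,0]+c*p[:,1],0*p[:,0]]
E
python3 - <<'E'
from h import *
from cell import bot,grab_frame
f=grab_frame("top"); g=grab_frame("scene")
C=lambda L,o:(np.array(L,float)+.5)/5-.5+o
uv=C([(277,31),(640,56),(610,513),(240,486),(322,35),(347,37),(290,488),(313,490)],[180,185])
print(onplane(f,uv,0).round(1).tolist())
# sheet: +y side toward world +y (image left); x along world +x
S=[(105,28),(105,-142),(-105,-142),(-105,28),(105,6),(105,-6),(-105,6),(-105,-6)]
r=least_squares(lambda p:(proj(f,sheet(*p,S))-uv).ravel(),[380,-50,0]); print("sheet top",r.x,(r.fun.reshape(-1,2)).round(2).tolist())
uvs=C([(90,240),(498,150),(624,332),(155,450)],[140,160]); S2=[(-105,28),(105,28),(105,-142),(-105,-142)]
r2=least_squares(lambda p:(proj(g,sheet(*p,S2))-uvs).ravel(),r.x); print("sheet scene",r2.x,r2.fun.round(2))
w=onplane(f,[[291,240]],50)[0]; t=onplane(f,[[196,238]],32)[0]
for n,ff in(("top",f),("scene",g)):
    print(n,fitcyl(ff,[w[0],w[1],r.x[2]-.05]),fitcyl(ff,[t[0],t[1],r.x[2]],16))
    cv2.imwrite(f"pics/m{n}.png",(tubemask(ff)*255).astype(np.uint8))
E
```

```text
[[622.4, 8.4, 0.0], [609.7, -160.4, 0.0], [401.1, -144.5, 0.0], [412.6, 24.6, 0.0], [620.4, -12.7, 0.0], [619.4, -24.4, 0.0], [411.8, 1.6, 0.0], [410.9, -9.0, 0.0]]
sheet top [ 5.15647433e+02 -1.11119982e+01 -7.33294036e-02] [[-0.32, -0.0], [0.02, -0.09], [0.24, 0.24], [0.05, -0.15], [0.05, -0.17], [0.17, -0.23], [-0.42, 0.19], [0.19, 0.2]]
sheet scene [ 5.19389373e+02 -8.90757711e+00 -9.11320060e-02] [-0.44 -1.   -0.28 -0.29  0.62  0.48  0.02  0.34]
top (array([ 5.08421367e+02, -1.19205478e+02, -1.72327832e-01]), np.float64(413.8256670511342), np.float32(1208.0)) (array([ 5.13779951e+02,  9.58207958e+01, -3.09319581e-02]), np.float64(269.4531334102268), np.float32(724.0))
scene (array([ 5.16586478e+02, -1.03245599e+02, -2.23425465e-01]), np.float64(1004.0548865820838), np.float32(673.0)) (array([ 5.20561312e+02,  1.12307500e+02, -4.13472007e-02]), np.float64(460.45796232218385), np.float32(260.0))
```

View pics/mtop.png

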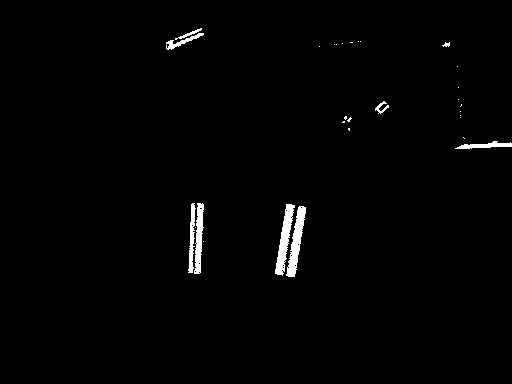

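View pics/mscene.png

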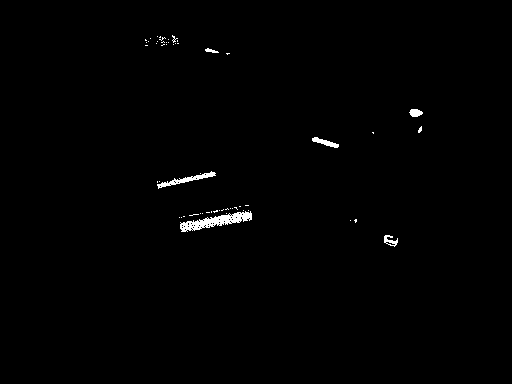

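```bash
python3 - <<'E'
from h import *
from cell import grab_frame
f=grab_frame("top"); p=f["pixels"]
h=cv2.cvtColor(cv2.GaussianBlur(p,(3,3),0),cv2.COLOR_RGB2HSV)
for r in(225,240,255): print([tuple(h[r,c]) for c in range(268,316,2)])
g=grab_frame("scene"); h=cv2.cvtColor(cv2.GaussianBlur(g["pixels"],(3,3),0),cv2.COLOR_RGB2HSV)
for c in(200,215,230): print([tuple(h[r,c]) for r in range(195,245,2)])
E
```

```text
[(np.uint8(42), np.uint8(7), np.uint8(179)), (np.uint8(48), np.uint8(7), np.uint8(180)), (np.uint8(60), np.uint8(4), np.uint8(179)), (np.uint8(70), np.uint8(4), np.uint8(179)), (np.uint8(53), np.uint8(6), np.uint8(180)), (np.uint8(39), np.uint8(10), np.uint8(178)), (np.uint8(26), np.uint8(31), np.uint8(167)), (np.uint8(16), np.uint8(87), np.uint8(109)), (np.uint8(14), np.uint8(135), np.uint8(115)), (np.uint8(15), np.uint8(133), np.uint8(138)), (np.uint8(14), np.uint8(133), np.uint8(151)), (np.uint8(15), np.uint8(126), np.uint8(166)), (np.uint8(16), np.uint8(116), np.uint8(172)), (np.uint8(15), np.uint8(120), np.uint8(170)), (np.uint8(15), np.uint8(128), np.uint8(155)), (np.uint8(15), np.uint8(134), np.uint8(137)), (np.uint8(15), np.uint8(135), np.uint8(119)), (np.uint8(15), np.uint8(129), np.uint8(91)), (np.uint8(18), np.uint8(70), np.uint8(91)), (np.uint8(21), np.uint8(91), np.uint8(115)), (np.uint8(23), np.uint8(112), np.uint8(164)), (np.uint8(22), np.uint8(113), np.uint8(174)), (np.uint8(21), np.uint8(119), np.uint8(174)), (np.uint8(22), np.uint8(119), np.uint8(173))]
[(np.uint8(4
[... 4870 characters left out ...]
(130), np.uint8(153)), (np.uint8(16), np.uint8(133), np.uint8(134)), (np.uint8(15), np.uint8(136), np.uint8(116)), (np.uint8(16), np.uint8(134), np.uint8(97)), (np.uint8(16), np.uint8(134), np.uint8(78)), (np.uint8(16), np.uint8(135), np.uint8(64)), (np.uint8(16), np.uint8(135), np.uint8(53)), (np.uint8(16), np.uint8(127), np.uint8(46)), (np.uint8(21), np.uint8(65), np.uint8(51)), (np.uint8(30), np.uint8(35), np.uint8(65)), (np.uint8(28), np.uint8(36), np.uint8(93)), (np.uint8(23), np.uint8(76), np.uint8(130)), (np.uint8(23), np.uint8(113), np.uint8(180)), (np.uint8(22), np.uint8(120), np.uint8(193)), (np.uint8(21), np.uint8(125), np.uint8(192)), (np.uint8(21), np.uint8(125), np.uint8(192))]
```

```bash
cat >> h.py <<'E'
def tubemask(f):
    h=cv2.cvtColor(cv2.GaussianBlur(f["pixels"],(3,3),0),cv2.COLOR_RGB2HSV)
    m=((h[...,0]<=18)&(h[...,1]>65)&(h[...,2]>25)).astype(np.uint8)
    return cv2.morphologyEx(m,cv2.MORPH_CLOSE,np.ones((3,3),np.uint8)).astype(np.float32)
E
python3 - <<'E'
from h import *
from cell import bot,grab_frame
f=grab_frame("top"); g=grab_frame("scene")
for n,ff in(("top",f),("scene",g)):
    w,t=fitcyl(ff,[508,-116,-.15]),fitcyl(ff,[514,96,-.05],16)
    print(n,w,t)
    im=ff["pixels"][:,:,::-1].copy()
    im=cv2.resize(im,None,fx=4,fy=4)
    for q,r in((w,25),(t,16)):
        hl=cv2.convexHull((proj(ff,cyl(*q[0],r))*4+1.5).astype(np.int32).reshape(-1,1,2)); cv2.polylines(im,[hl],True,(255,0,0),1)
    im=im[740:1180,700:1300] if n=="top" else im[620:1000,560:1120]
    cv2.imwrite(f"pics/fit{n}.png",im)
E
```

```text
top (array([ 5.08924049e+02, -1.19151413e+02, -1.72214181e-01]), np.float64(26.113817762399076), np.float32(1631.0)) (array([ 5.14707931e+02,  9.46104931e+01, -3.45460711e-02]), np.float64(42.34177623990773), np.float32(1065.0))
scene (array([ 5.10866936e+02, -1.18967492e+02, -1.66225990e-01]), np.float64(100.90917339484814), np.float32(1648.0)) (array([ 5.15271491e+02,  9.54440838e+01, -2.78966131e-02]), np.float64(28.682798923490964), np.float32(726.0))
```

View pics/fittop.png

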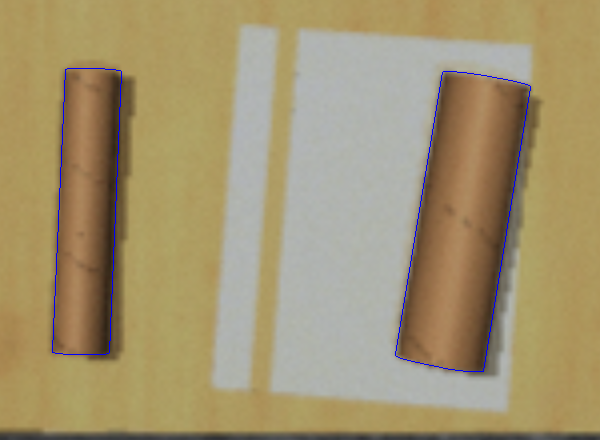

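View pics/fitscene.png

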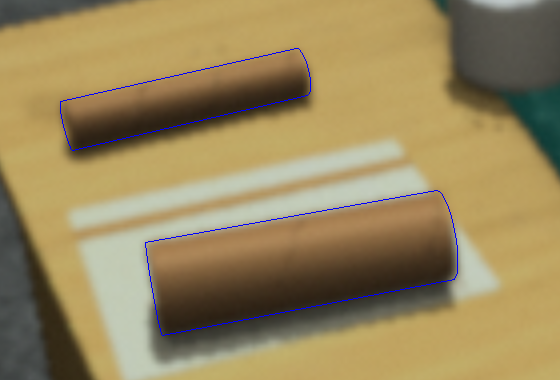

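Both camera fits agree: the wide tube is at about (509.5, -119) with yaw -0.17, and the strip's middle is at about (515.6, -11.1) with yaw -0.073. I need roughly 108 mm of roll in +y and about +0.1 rad of yaw. I'll do it in several short top strokes, starting with the jaws set along the tube.

```bash
cat >> h.py <<'E'
def orient(psi): # tool down, tool y along heading psi (mod pi); branch a near present
    a=(psi+np.pi/2)/2
    return np.pi*np.array([np.cos(a),np.sin(a),0])
def orient2(psi): return orient(psi+np.pi)
E
python3 - <<'E'
from h import *
from cell import bot,solver,grab_frame
for o in (orient(-.17),orient2(-.17)): print(solver.ik([509.5,-128,110],o))
E
```

```text
[-0.47229487  0.25587004  1.84384568  0.          1.04187693 -0.30229487]
[-4.72294871e-01  2.55870042e-01  1.84384568e+00 -4.44089210e-16
  1.04187693e+00  2.83929778e+00]
```

```bash
python3 - <<'E'
from h import *
from cell import bot,solver,grab_frame
psi=-.17; a=np.array([np.cos(psi),np.sin(psi)]); n=np.array([-a[1],a[0]])
P=np.array([509.5,-119.1])-8*n
bot.move_ptp([P[0],P[1],240],orient(psi))
bot.move_straight([P[0],P[1],90],v=200)
f0=bot.get_wrist_force(); print(f0,bot.get_clock())
z=90; 
bot.move_straight([P[0],P[1],77],v=100)
z=77
while z>59:
    z-=1; bot.move_straight([P[0],P[1],z],v=25)
    f=bot.get_wrist_force(); 
    if z<66 or abs(f[2])>1: print(z,f.round(2),bot.get_tcp_pos().round(2))
    if abs(f[2])>4: break
print(bot.get_clock())
for n in("scene","top","wrist"): cv2.imwrite(f"pics/{n}1.png",grab_frame(n)["pixels"][:,:,::-1])
E
python3 - <<'E'
import cv2,numpy as np
a=cv2.imread("pics/scene1.png")[120:280,120:300];b=cv2.imread("pics/wrist1.png")
cv2.imwrite("pics/c1.png",cv2.resize(a,None,fx=4,fy=3.7))
E
```

```text
[ 0.11308431 -0.60431896 -0.00242741] 4.0083
65 [ 0.12 -0.84 -0.  ] [ 508.08 -126.97   64.93]
64 [ 0.13  0.26 -0.19] [ 508.07 -126.94   63.92]
63 [-0.19  0.75 -0.2 ] [ 508.1  -126.95   62.92]
62 [-0.06 -0.25 -1.45] [ 508.11 -126.97   61.94]
61 [-3.12  0.03  5.53] [ 508.24 -127.19   61.6 ]
8.2917
```

View pics/c1.png

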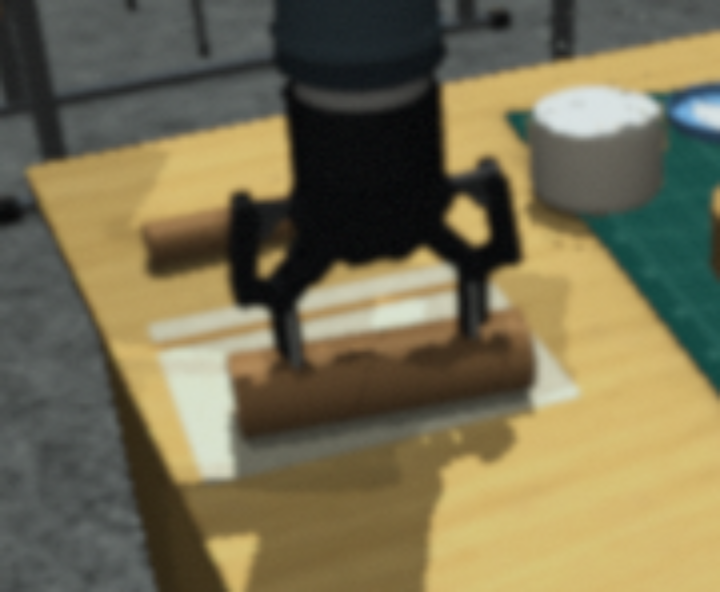

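View pics/wrist1.png

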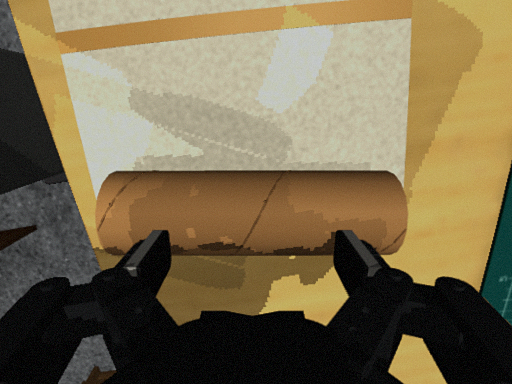

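Both fingertips sit on the tube's top; contact came at TCP z≈61.7, and the force is now 5.5 N. Now the first rolling stroke, with a slight twist.

```bash
cat >> h.py <<'E'
def stroke(bot,tube,travel,dpsi,lead=8,zc=60.3,v=60,down=True,n_seg=2):
    """tube=(x,y,psi); tube travel (mm) along its normal, tube yaw change dpsi"""
    x,y,psi=tube; a=np.array([np.cos(psi),np.sin(psi)]); n=np.array([-a[1],a[0]])
    P=np.array([x,y])-lead*n*np.sign(travel)
    if down:
        bot.move_straight([P[0],P[1],75],frame=orient(psi),v=150)
        bot.move_straight([P[0],P[1],63],v=80)
    bot.move_straight([P[0],P[1],zc],v=20)
    print("press",bot.get_wrist_force().round(1))
    for k in range(n_seg):
        m=psi+2*dpsi*(k+.5)/n_seg; nn=np.array([-np.sin(m),np.cos(m)])
        P=P+nn*2*travel/n_seg
        bot.move_straight([P[0],P[1],zc],frame=orient(psi+2*dpsi*(k+1)/n_seg),v=v)
        print("seg",bot.get_wrist_force().round(1),bot.get_wrist_torque().round(2))
    return P
def up(bot,z=85):
    p=bot.get_tcp_pos(); bot.move_straight([p[0],p[1],z],v=120)
def sq(f,mul=4,roi=None):
    im=f["pixels"][:,:,::-1]
    return cv2.resize(im if roi is None else im[roi[1]:roi[3],roi[0]:roi[2]],None,fx=mul,fy=mul,interpolation=cv2.INTER_CUBIC)
E
python3 - <<'E'
from h import *
from cell import bot,solver,grab_frame
stroke(bot,(509.5,-119.1,-.17),18,0.025,down=False)
up(bot,75)
print(bot.get_clock(),bot.get_tcp_pos())
for n in("scene","top","wrist"): cv2.imwrite(f"pics/{n}2.png",grab_frame(n)["pixels"][:,:,::-1])
E
python3 - <<'E'
import cv2,numpy as np
a=cv2.imread("pics/scene2.png")[160:260,130:280]
cv2.imwrite("pics/c2.png",cv2.resize(a,None,fx=4,fy=4))
a=cv2.imread("pics/top2.png")[185:295,180:320]
cv2.imwrite("pics/t2.png",cv2.resize(a,None,fx=4,fy=4))
E
```

```text
press [-4.3  0.5 11.7]
seg [-2.6  0.1 11.4] [ 0.14  0.68 -0.18]
seg [0.4 1.  7.4] [ 0.12  0.5  -0.05]
9.8667 [515.04035606 -91.75520484  75.56530214]
```

View pics/c2.png

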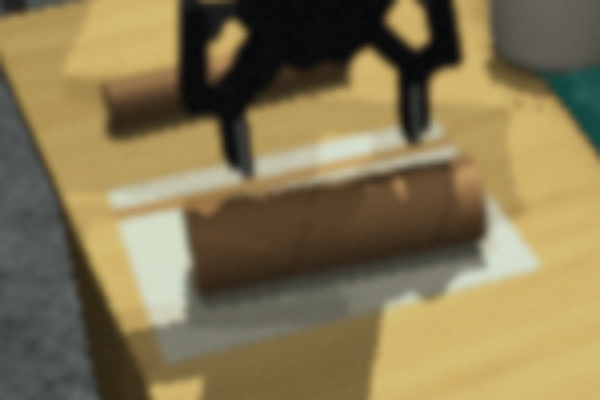

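View pics/wrist2.png

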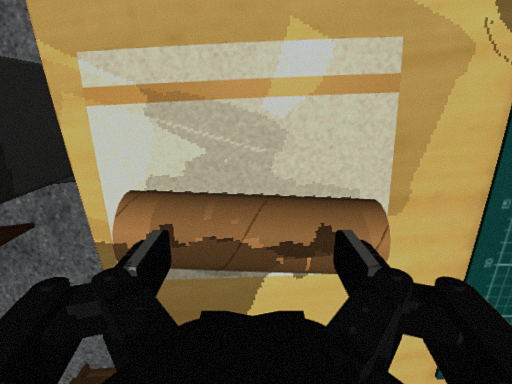

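View pics/t2.png

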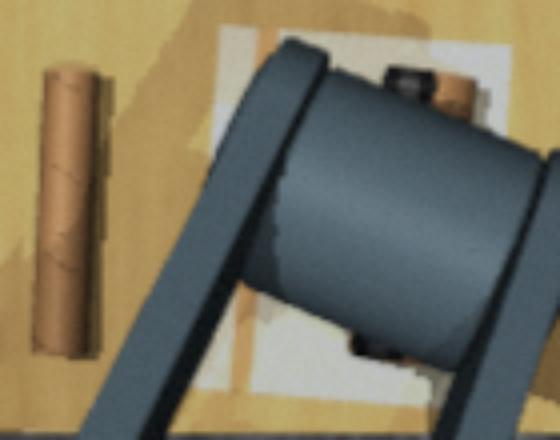

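It rolled and turned the right way. Next I'll measure with the wrist camera, which sees the tube and the strip together, and with the scene camera.

```bash
cat >> h.py <<'E'
SH=(515.6,-11.1,-.0725)
def look(grab_frame,tube0,tag,names=("wrist","scene")):
    out={}
    for n in names:
        f=grab_frame(n); h=cv2.cvtColor(cv2.GaussianBlur(f["pixels"],(3,3),0),cv2.COLOR_RGB2HSV)
        # valid: not black gripper
        valid=1-cv2.dilate(((h[...,2]<45)).astype(np.uint8),np.ones((5,5)))
        if n=="scene": valid=valid*0+1; 
        if n=="scene":
            q=proj(f,cyl(*tube0)); 
        p,c,m=fitcyl(f,list(tube0),valid=valid); out[n]=p
        print(n,p.round(3),"cost",round(c,1),"of",m)
        cv2.imwrite(f"pics/{n}{tag}.png",f["pixels"][:,:,::-1])
        im=cv2.resize(f["pixels"][:,:,::-1],None,fx=3,fy=3)
        hl=cv2.convexHull((proj(f,cyl(*p))*3+1).astype(np.int32).reshape(-1,1,2)); cv2.polylines(im,[hl],True,(255,0,0),1)
        for pts in ([(-105,6),(105,6),(105,-6),(-105,-6)],[(-105,28),(105,28),(105,-142),(-105,-142)]):
            cv2.polylines(im,[(proj(f,sheet(*SH,pts))*3+1).astype(np.int32).reshape(-1,1,2)],True,(0,0,255),1)
        im=cv2.resize(im,(768,576)) if n=="wrist" else im[450:850,350:950]
        cv2.imwrite(f"pics/fit{n}{tag}.png",im)
        mm=tubemask(f)*255; cv2.imwrite(f"pics/mask{n}.png",mm)
    return out
E
python3 - <<'E'
from h import *
from cell import bot,solver,grab_frame
look(grab_frame,(512,-101.3,-.145),"3"); print(bot.get_ee_rot())
E
```

```text
wrist [ 5.11640e+02 -1.01187e+02 -1.60000e-01] cost 420.5 of 17693.0
scene [ 5.14518e+02 -1.01015e+02 -1.95000e-01] cost 107.2 of 1630.0
[-2.35005417e+00 -2.08350721e+00  7.02711299e-04][ WARN:0@1.524] global loadsave.cpp:1063 imwrite_ Unsupported depth image for selected encoder is fallbacked to CV_8U.
```

View pics/fitwrist3.png

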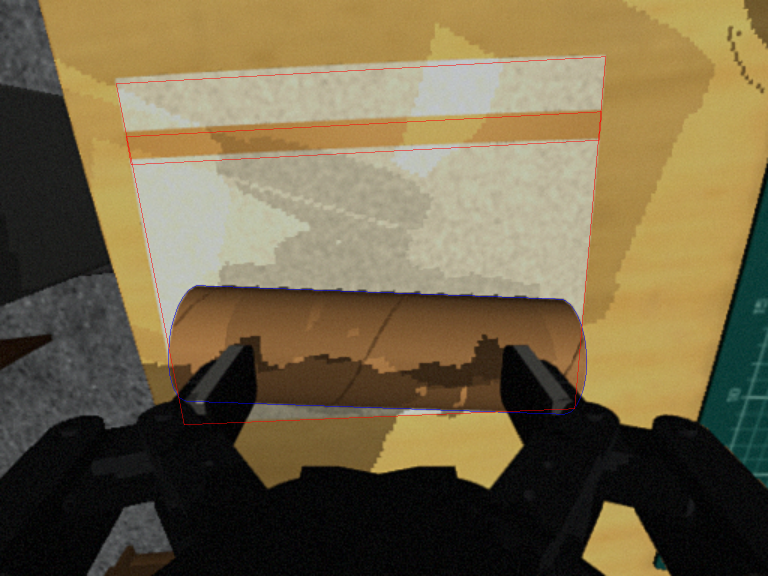

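View pics/fitscene3.png

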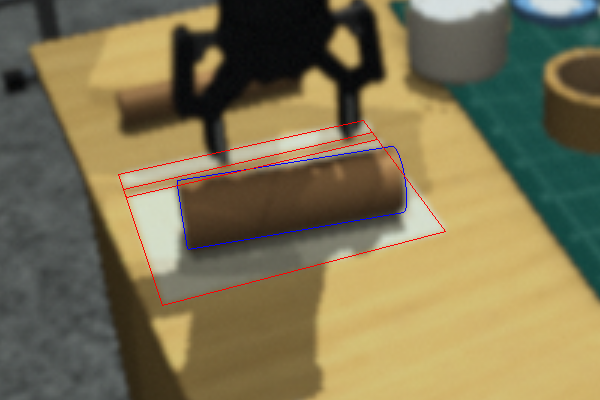

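View pics/maskwrist.png

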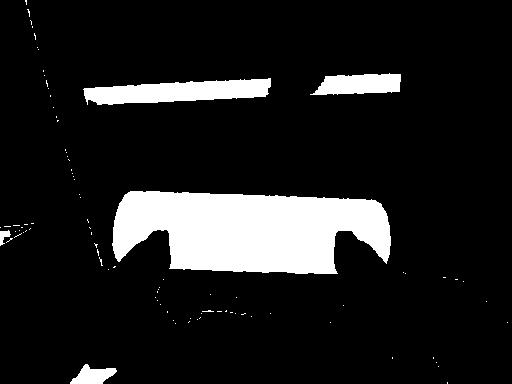

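Wrist fit is excellent: the tube outline and the sheet overlay both match. The tube is at (511.6, -101.2) with yaw -0.160. Travel was exactly as commanded, so it is pure rolling, but only half the twist took. I'll offset the fingers toward one end, which unloads the far end, and twist more.

```bash
cat >> h.py <<'E'
def stroke(bot,tube,travel,dpsi,lead=8,zc=60.3,v=60,n_seg=2,c=0,lift=True):
    x,y,psi=tube; a=np.array([np.cos(psi),np.sin(psi)]); n=np.array([-a[1],a[0]])
    P=np.array([x,y])-lead*n+c*a
    bot.move_straight([P[0],P[1],75],frame=orient(psi),v=150)
    bot.move_straight([P[0],P[1],zc],v=60)
    print("press",bot.get_wrist_force().round(1))
    for k in range(n_seg):
        m=psi+2*dpsi*(k+.5)/n_seg; nn=np.array([-np.sin(m),np.cos(m)])
        P=P+nn*2*(travel+dpsi*c)/n_seg
        bot.move_straight([P[0],P[1],zc],frame=orient(psi+2*dpsi*(k+1)/n_seg),v=v)
        print("seg",bot.get_wrist_force().round(1),bot.get_wrist_torque().round(2))
    if lift: up(bot,75)
E
python3 - <<'E' 2>/dev/null
from h import *
from cell import bot,solver,grab_frame
stroke(bot,(511.6,-101.2,-.160),18,0.04,c=20)
look(grab_frame,(514,-83,-.13),"4",("wrist",)); print(bot.get_clock())
E
```

```text
press [-5.2 -0.  16. ]
seg [-2.8  0.2 15.8] [ 0.14  0.75 -0.12]
seg [ 1.5  0.6 10.8] [ 0.03  0.24 -0.03]
wrist [ 5.14295e+02 -8.41380e+01 -1.48000e-01] cost 351.2 of 18304.0
12.0917
```

View pics/fitwrist4.png

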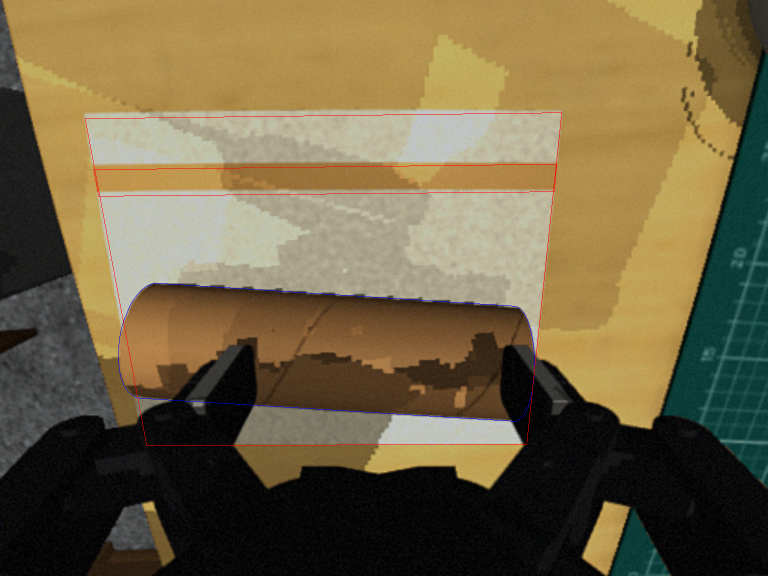

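Yaw only gained about 0.012 again (now -0.148), so the couple is limited by friction. I'll move the fingers further toward the end, which lowers the far-end load more, and press a bit harder.

```bash
python3 - <<'E' 2>/dev/null
from h import *
from cell import bot,solver,grab_frame
stroke(bot,(514.3,-84.1,-.148),15,0.05,c=28,zc=59.8,n_seg=3)
look(grab_frame,(516,-69,-.12),"5",("wrist","scene")); print(bot.get_clock())
E
```

```text
press [-6.3 -0.7 20.6]
seg [-4.1  0.5 18.9] [ 0.22  1.06 -0.13]
seg [-1.5  0.  16.7] [ 0.08  0.95 -0.04]
seg [ 0.5  0.6 15.6] [ 0.    0.51 -0.03]
wrist [ 5.16713e+02 -6.98820e+01 -1.37000e-01] cost 308.0 of 19387.0
scene [ 5.18074e+02 -7.07040e+01 -1.55000e-01] cost 284.0 of 1663.0
14.1667
```

View pics/fitwrist5.png

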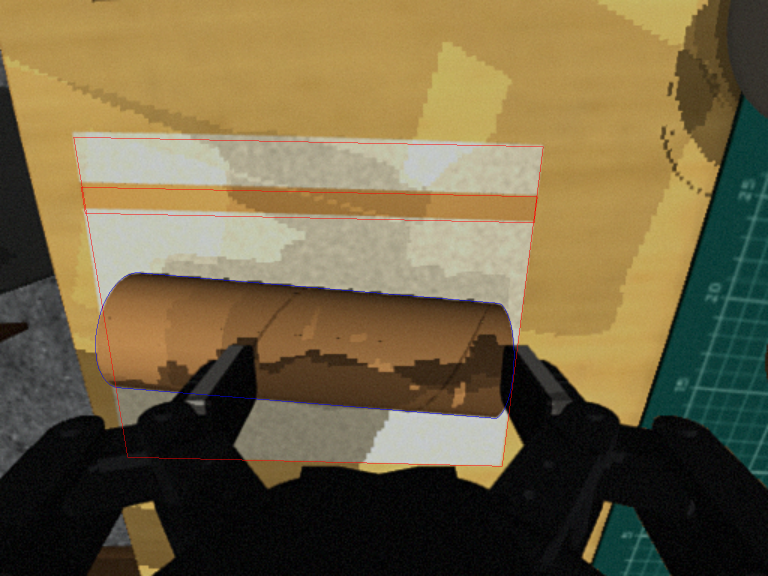

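View pics/fitscene5.png

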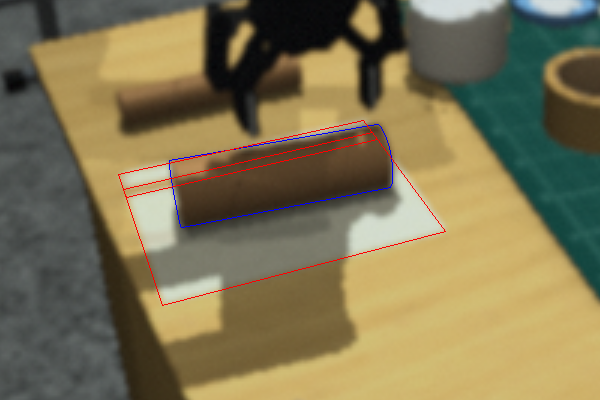

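Still only +0.011. The wrist moment gives the reason: the contact resultant sits about 35 mm toward the near finger, so one finger carries almost all the load and no couple can form. I'll tilt the tool slightly to share the load between both fingertips.

```bash
cat >> h.py <<'E'
from scipy.spatial.transform import Rotation as Ro
def ort(psi,d=0.0):
    n=np.array([-np.sin(psi),np.cos(psi),0])
    return (Ro.from_rotvec(d*n)*Ro.from_rotvec(orient(psi))).as_rotvec()
def off(bot,h=.16):
    f=bot.get_wrist_force(); t=bot.get_wrist_torque()
    print("F",f.round(1),"T",t.round(2),"load x-offset mm",round((-t[1]-h*f[0])/f[2]*1000,0),"y",round((t[0]-h*f[1])/f[2]*1000))
E
python3 - <<'E' 2>/dev/null
from h import *
from cell import bot,solver,grab_frame
psi=-.137; x,y=516.7,-69.9
a=np.array([np.cos(psi),np.sin(psi)]); n=np.array([-a[1],a[0]]); c=20
P=np.array([x,y])-8*n+c*a
bot.move_straight([*P,75],frame=ort(psi,0),v=150); off(bot)
bot.move_straight([*P,60.3],v=60); off(bot)
for d in(.01,.02,.03):
    bot.move_straight([*P,60.3],frame=ort(psi,d),v=60); print(d); off(bot)
R=Ro.from_rotvec(bot.get_ee_rot()).as_matrix(); print(R[2],bot.get_tcp_pos(),bot.get_clock())
E
```

```text
F [-0.4 -0.5 -0.5] T [ 0.04 -0.   -0.01] load x-offset mm -159.0 y -246
F [-4.   0.1 15.6] T [0.14 0.87 0.04] load x-offset mm -15.0 y 8
0.01
F [-5.   0.2 15.6] T [0.04 0.28 0.02] load x-offset mm 33.0 y 1
0.02
F [-4.8  0.4 17.1] T [0.02 0.05 0.02] load x-offset mm 42.0 y -3
0.03
F [-3.8  0.2 18.2] T [-0.1  -0.03 -0.02] load x-offset mm 35.0 y -8
[-0.00127591 -0.02535592 -0.99967767] [537.72076203 -81.1317737   62.36544407] 15.5917
```

```bash
cat >> h.py <<'E'
def stroke(bot,tube,travel,dpsi,lead=8,zc=60.3,v=60,n_seg=3,c=0,lift=True,d0=.004,d1=.008,gain=1.0):
    x,y,psi=tube; a=np.array([np.cos(psi),np.sin(psi)]); n=np.array([-a[1],a[0]])
    P=np.array([x,y])-lead*n+c*a
    up(bot,72)
    bot.move_straight([P[0],P[1],72],frame=ort(psi,d0),v=150)
    bot.move_straight([P[0],P[1],zc],v=60)
    off(bot)
    for k in range(n_seg):
        m=psi+dpsi*(k+.5)/n_seg; nn=np.array([-np.sin(m),np.cos(m)])
        P=P+nn*2*(travel+dpsi*c)/n_seg
        bot.move_straight([P[0],P[1],zc],frame=ort(psi+2*gain*dpsi*(k+1)/n_seg,d0+(d1-d0)*(k+1)/n_seg),v=v)
        off(bot)
    if lift: up(bot,72)
E
python3 - <<'E' 2>/dev/null
from h import *
from cell import bot,solver,grab_frame
up(bot,72)
o=look(grab_frame,(516.7,-69.9,-.137),"6",("wrist",))["wrist"]
stroke(bot,o,14,0.04,c=22)
look(grab_frame,(518,-56,-.11),"7",("wrist",)); print(bot.get_clock())
E
```

```text
wrist [ 5.16689e+02 -7.01340e+01 -1.39000e-01] cost 290.4 of 21358.0
F [-3.7 -1.4 13.7] T [ 0.02  0.29 -0.02] load x-offset mm 22.0 y 18
F [-1.8 -0.4 11.8] T [ 0.08 -0.03 -0.06] load x-offset mm 27.0 y 13
F [-2.1  0.6 11.2] T [-0.   -0.12 -0.03] load x-offset mm 41.0 y -9
F [-1.5  0.4 11.7] T [ 0.01 -0.13 -0.03] load x-offset mm 32.0 y -4
wrist [ 5.18984e+02 -5.67060e+01 -6.40000e-02] cost 319.1 of 19513.0
17.9833
```

View pics/fitwrist7.png

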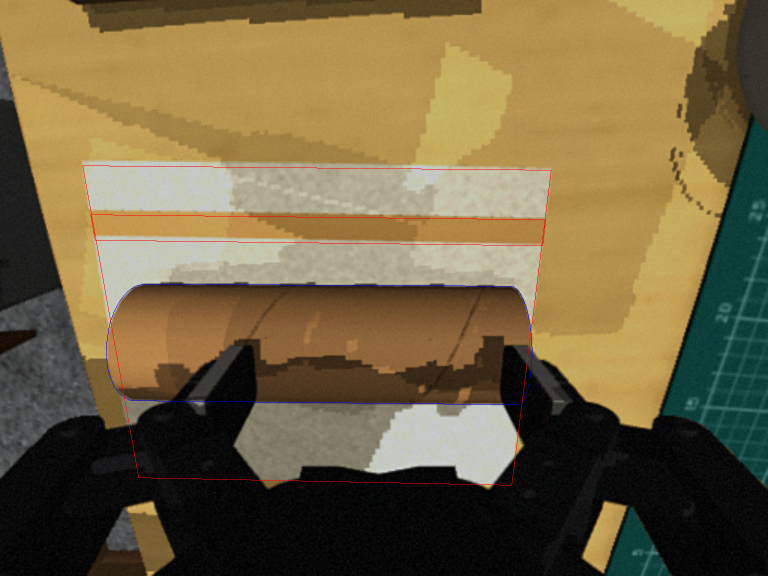

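With both fingers loaded the twist took fully: yaw is now -0.064 against the strip's -0.0725, with about 45 mm left. Next, straight strokes with the fingers centred.

```bash
python3 - <<'E' 2>/dev/null
from h import *
from cell import bot,solver,grab_frame
o=(519,-56.7,-.064)
stroke(bot,o,16,-0.004,c=0,d0=.003,d1=.006,n_seg=2)
o=look(grab_frame,(520.2,-40.7,-.068),"8",("wrist",))["wrist"]; print(bot.get_clock())
stroke(bot,o,15,(-.0725-o[2])/2,c=0,d0=.003,d1=.006,n_seg=2)
o=look(grab_frame,(521,-26,-.07),"9",("wrist","scene"))["wrist"]; print(bot.get_clock())
E
```

```text
F [-2.2 -0.3 13.3] T [ 0.01  0.33 -0.03] load x-offset mm 1.0 y 4
F [-4.2 -0.2 14.1] T [0.04 0.23 0.11] load x-offset mm 31.0 y 5
F [-2.5  0.7 12.5] T [0.02 0.08 0.05] load x-offset mm 26.0 y -7
wrist [ 5.20139e+02 -4.06620e+01 -6.50000e-02] cost 774.8 of 18763.0
20.0417
F [-3.8 -0.6 14.4] T [-0.01  0.47 -0.01] load x-offset mm 9.0 y 5
F [-4.5 -0.7 15.7] T [0.07 0.28 0.11] load x-offset mm 28.0 y 11
F [-4.2  1.3 14.6] T [0.03 0.22 0.03] load x-offset mm 30.0 y -13
wrist [ 5.21338e+02 -2.34520e+01 -7.60000e-02] cost 1039.0 of 19534.0
scene [ 5.23474e+02 -2.58020e+01 -6.90000e-02] cost 672.8 of 1950.0
22.0417
```

View pics/fitwrist9.png

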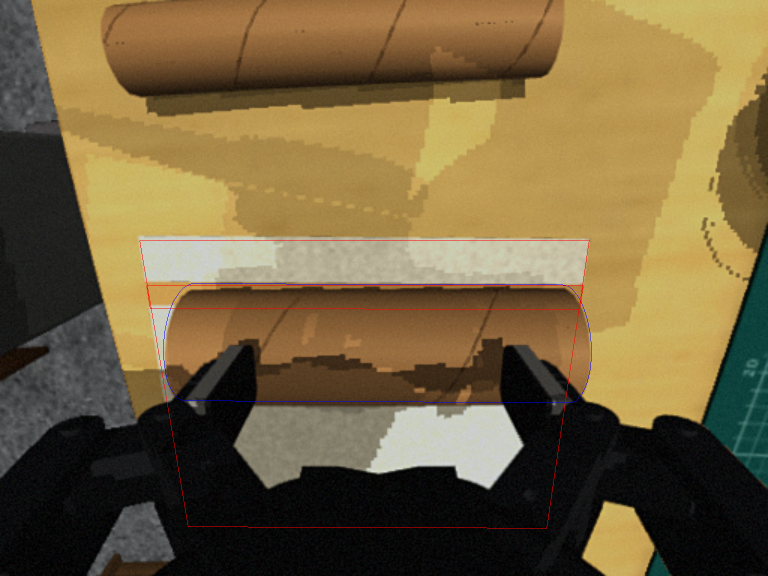

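View pics/fitscene9.png

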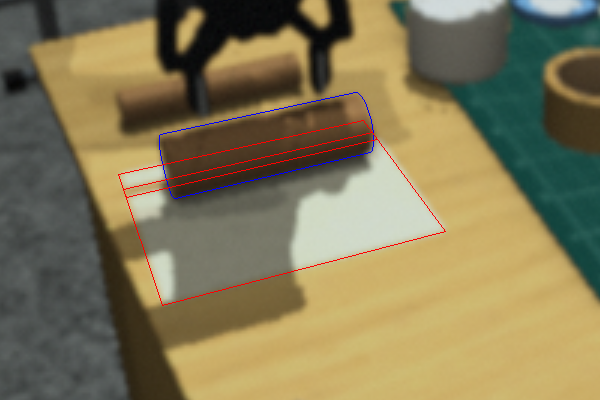

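The strip now merges with the tube mask in the wrist view: the tube's far edge is at row ~290 (scaled), but the fit was pulled up to 283. I'll mask the strip out of the fit and re-measure.

```bash
cat >> h.py <<'E'
def look2(grab_frame,tube0,tag):
    f=grab_frame("wrist"); h=cv2.cvtColor(cv2.GaussianBlur(f["pixels"],(3,3),0),cv2.COLOR_RGB2HSV)
    valid=1-cv2.dilate((h[...,2]<45).astype(np.uint8),np.ones((5,5)))
    cv2.fillPoly(valid,[(proj(f,sheet(*SH,[(-107,9),(107,9),(107,-8),(-107,-8)]))).round().astype(np.int32).reshape(-1,1,2)],0)
    p,c,m=fitcyl(f,list(tube0),valid=valid); print("wrist2",p.round(3),round(c,1),m)
    d=np.array(p[:2])-SH[:2]; nn=np.array([-np.sin(SH[2]),np.cos(SH[2])])
    print("  off strip",(d@nn).round(2),"along",(d[0]*nn[1]-d[1]*nn[0]).round(1),"dyaw",round(p[2]-SH[2],4))
    im=cv2.resize(f["pixels"][:,:,::-1],None,fx=3,fy=3)
    cv2.polylines(im,[cv2.convexHull((proj(f,cyl(*p))*3+1).astype(np.int32).reshape(-1,1,2))],True,(255,0,0),1)
    for pts in ([(-105,6),(105,6),(105,-6),(-105,-6)],[(-105,28),(105,28),(105,-142),(-105,-142)]):
        cv2.polylines(im,[(proj(f,sheet(*SH,pts))*3+1).astype(np.int32).reshape(-1,1,2)],True,(0,0,255),1)
    cv2.imwrite(f"pics/fw{tag}.png",im[500:1000,300:1100]); return p
E
python3 - <<'E' 2>/dev/null
from h import *
from cell import bot,solver,grab_frame
look2(grab_frame,(521,-25.5,-.07),"10"); print(bot.get_clock())
f=grab_frame("wrist"); h=cv2.cvtColor(f["pixels"],cv2.COLOR_RGB2HSV)
for c in(150,250,330): print([tuple(map(int,h[r,c])) for r in range(180,206,2)])
E
```

```text
wrist2 [ 5.2115e+02 -2.5311e+01 -6.4000e-02] 416.4 19691.0
  off strip -13.77 along 6.6 dyaw 0.0086
22.0917
[(22, 45, 188), (24, 45, 186), (26, 46, 178), (26, 41, 174), (18, 120, 140), (18, 163, 156), (18, 164, 157), (12, 158, 55), (16, 152, 77), (15, 164, 92), (13, 163, 102), (15, 150, 112), (14, 159, 120)]
[(21, 46, 187), (24, 42, 188), (24, 42, 184), (25, 40, 192), (24, 39, 192), (17, 170, 159), (17, 163, 64), (15, 184, 50), (14, 155, 69), (15, 147, 83), (16, 159, 93), (14, 157, 96), (14, 150, 109)]
[(24, 39, 202), (24, 44, 207), (24, 43, 182), (22, 48, 193), (24, 41, 197), (17, 153, 163), (17, 158, 55), (13, 138, 63), (14, 168, 76), (16, 159, 85), (17, 159, 72), (18, 152, 67), (14, 155, 89)]
```

View pics/fw10.png

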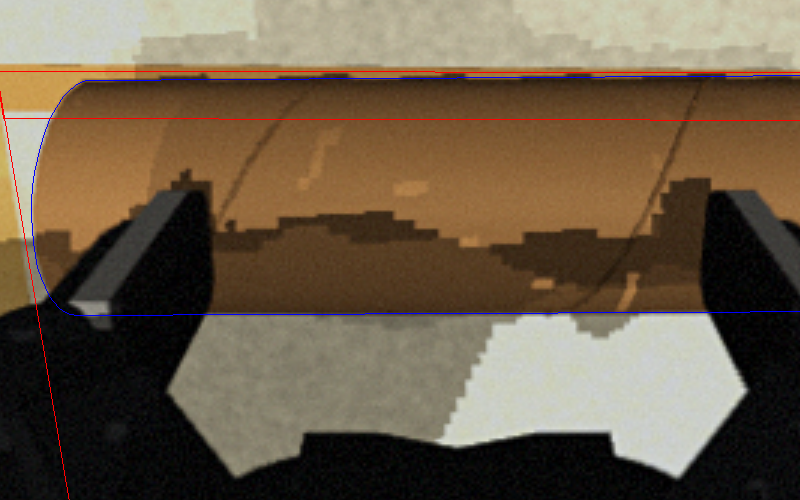

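```bash
cat >> h.py <<'E'
def stripfit(f):
    """strip middle line in the wrist camera's own frame from paper far edge (y=+28) and strip far edge(+6)"""
    s=cv2.cvtColor(f["pixels"],cv2.COLOR_RGB2HSV)[...,1].astype(float); s=cv2.GaussianBlur(s,(5,3),0)
    res=[]
    for yo in (28,6):
        U=[]
        for xs in np.linspace(-90,90,37):
            u=proj(f,sheet(*SH,[(xs,yo)]))[0]; c=int(round(u[0])); 
            r=np.arange(int(u[1])-8,int(u[1])+9)
            if c<2 or c>509 or r[0]<0: continue
            g=np.abs(np.diff(s[r,c])); k=g.argmax()
            if g[k]<15: continue
            lo,hi=s[r[max(0,k-3)],c],s[r[min(16,k+4)],c]; mid=(lo+hi)/2
            seg=s[r,c]; 
            for j in range(max(0,k-3),min(16,k+4)):
                if (seg[j]-mid)*(seg[j+1]-mid)<=0: U.append((c,r[j]+(mid-seg[j])/(seg[j+1]-seg[j]+1e-9))); break
        W=onplane(f,U,0); 
        l=cv2.fitLine(W[:,:2].astype(np.float32),cv2.DIST_HUBER,0,.01,.01).ravel(); yaw=np.arctan(l[1]/l[0])
        nn=np.array([-np.sin(yaw),np.cos(yaw)]); res.append(((l[2:]-SH[:2])@nn-yo,yaw,len(U)))
    return res
E
python3 - <<'E' 2>/dev/null
from h import *
from cell import bot,solver,grab_frame
f=grab_frame("wrist"); print([np.round(r,4) for r in stripfit(f)])
E
```

```text
[array([ 1.5894, -0.0796, 37.    ]), array([ 1.409 , -0.0794, 37.    ])]
```

In the wrist camera's own frame the strip sits 1.5 mm further, at yaw -0.0795. Relative to it, the tube has 15.3 mm still to go and a yaw error of +0.0155. I'll take one short correcting stroke with the same technique, then a final centred stroke and hold.

```bash
python3 - <<'E' 2>/dev/null
from h import *
from cell import bot,solver,grab_frame
stroke(bot,(521.15,-25.3,-.064),8,-0.008,c=22,lead=6,n_seg=2)
o=look2(grab_frame,(521.5,-17.3,-.075),"11")
f=grab_frame("wrist"); s=stripfit(f); print([np.round(r,4) for r in s],bot.get_clock())
print("rel dyaw",o[2]-s[0][1])
E
```

```text
F [-3.9 -0.8 15. ] T [ 0.03  0.43 -0.01] load x-offset mm 13.0 y 11
F [-3.   0.4 14. ] T [0.1  0.12 0.01] load x-offset mm 25.0 y 3
F [-2.7  0.2 14.7] T [-0.03  0.01  0.02] load x-offset mm 29.0 y -4
wrist2 [ 5.22002e+02 -1.74460e+01 -7.60000e-02] 334.3 20085.0
  off strip -5.87 along 6.8 dyaw -0.004
[array([ 1.5973, -0.0799, 37.    ]), array([ 6.1475, -0.0717, 19.    ])] 24.0167
rel dyaw 0.0034296657194987507
```

View pics/fw11.png

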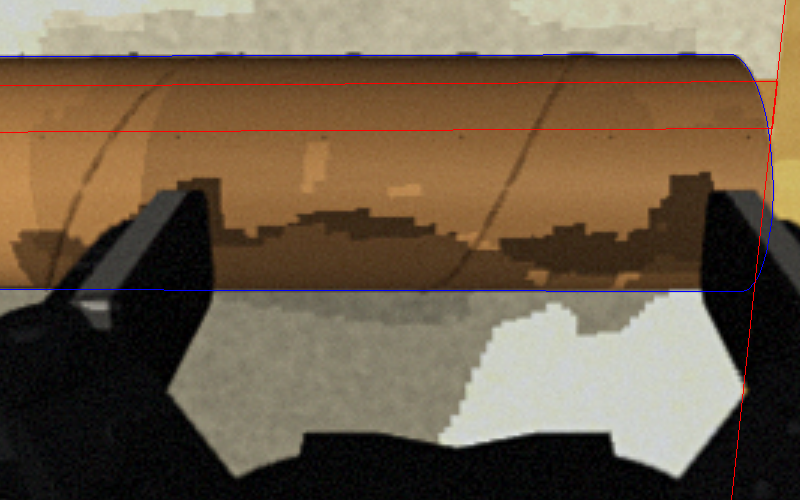

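```bash
python3 - <<'E' 2>/dev/null
from h import *
from cell import bot,solver,grab_frame
stroke(bot,(522,-17.45,-.076),7.5,-0.0017,c=0,lead=7.5,n_seg=1,d0=.003,d1=.003,v=40,lift=False)
bot.wait(.3); off(bot)
o=look2(grab_frame,(522.5,-10,-.079),"12")
f=grab_frame("wrist"); s=stripfit(f); print([np.round(r,4) for r in s],bot.get_clock())
print("rel dyaw",o[2]-s[0][1])
look(grab_frame,(522.5,-10,-.079),"12",("scene","top"))
cv2.imwrite("pics/top12.png",sq(grab_frame("top"),5,(180,185,320,295)))
E
```

```text
F [-2.6 -0.6 12.7] T [0.05 0.37 0.01] load x-offset mm 4.0 y 11
F [-2.4  0.5 14.9] T [0.08 0.46 0.16] load x-offset mm -5.0 y 0
F [-2.2  0.6 13.9] T [0.1  0.44 0.23] load x-offset mm -6.0 y 1
wrist2 [ 5.2254e+02 -9.7160e+00 -7.5000e-02] 495.2 22102.0
  off strip 1.88 along 6.8 dyaw -0.0028
```

View pics/fw12.png

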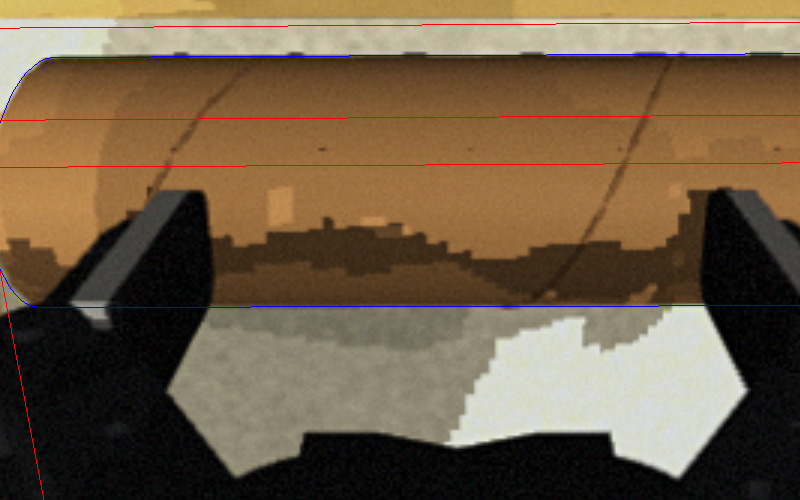

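```bash
sed -i 's/for yo in (28,6):/for yo in (28,):/' h.py; python3 - <<'E' 2>/dev/null
from h import *
from cell import bot,solver,grab_frame
f=grab_frame("wrist"); s=stripfit(f); print([np.round(r,4) for r in s],bot.get_clock())
off(bot)
cv2.imwrite("pics/top12.png",sq(grab_frame("top"),5,(180,185,320,295)))
look(grab_frame,(522.5,-10,-.079),"12",("scene",))
E
```

```text
[array([ 1.6141, -0.0797, 37.    ])] 25.8917
F [-2.8  0.2 13.8] T [0.05 0.4  0.18] load x-offset mm 3.0 y 1
scene [ 5.24809e+02 -7.23500e+00 -9.70000e-02] cost 765.6 of 2120.0
```

View pics/fitscene12.png

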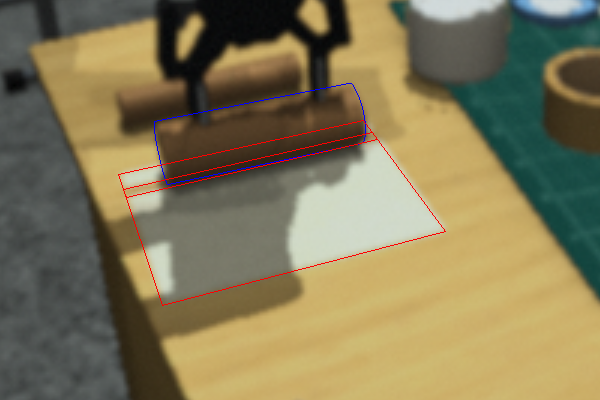

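View pics/top12.png

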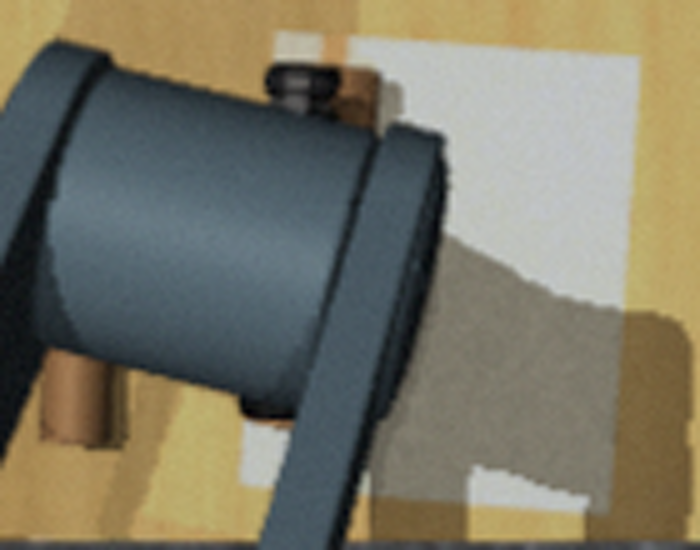

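```bash
python3 - <<'E' 2>/dev/null
from h import *
from cell import bot,grab_frame
f=grab_frame("top")
for y in(-13,-11,-9.5):
    q=(proj(f,cyl(522,y,-.074))-[180,185]+.5)*5-.5
    hl=cv2.convexHull(q.astype(np.float32)).reshape(-1,2)
    top=hl[hl[:,1]<150]; print(y,"right edge near top",top[top[:,0].argmax()].round(1),"topmost",top[top[:,1].argmin()].round(1))
s=cv2.cvtColor(f["pixels"],cv2.COLOR_RGB2HSV)
for r in (200,202,205,207): print(r,[tuple(map(int,s[r,c])) for c in range(250,262)])
E
```

```text
-13 right edge near top [385.9  74.1] topmost [295.1  64. ]
-11 right edge near top [381.5  74.2] topmost [290.6  64. ]
-9.5 right edge near top [378.2  74.2] topmost [287.3  64. ]
200 [(15, 133, 119), (15, 131, 107), (15, 133, 98), (13, 132, 91), (14, 142, 86), (16, 91, 84), (34, 13, 139), (50, 4, 194), (75, 3, 195), (90, 4, 193), (75, 5, 198), (43, 9, 196)]
202 [(14, 138, 116), (14, 136, 109), (14, 143, 93), (15, 133, 90), (15, 132, 83), (16, 90, 82), (22, 45, 108), (22, 38, 122), (23, 37, 125), (23, 30, 134), (34, 11, 168), (60, 5, 193)]
205 [(13, 138, 63), (16, 128, 64), (14, 137, 67), (12, 121, 78), (15, 143, 68), (18, 81, 79), (24, 43, 113), (27, 38, 122), (25, 35, 131), (23, 38, 135), (34, 13, 156), (75, 3, 191)]
207 [(14, 142, 61), (13, 124, 68), (15, 140, 71), (14, 137, 65), (13, 132, 62), (18, 56, 82), (25, 36, 128), (25, 37, 131), (21, 41, 132), (23, 35, 132), (30, 15, 154), (60, 4, 192)]
```

```bash
python3 - <<'E'
from cell import bot
bot.wait(.3); print(bot.get_wrist_force().round(1),bot.get_clock()); bot.job_done()
E
```

```text
[-3.1 -0.4 14. ] 26.3417
the job is handed in; nothing more can be done
```

I rolled the wide tube about 108 mm onto the strip in eight short strokes with the open fingertips on top, and handed the job in at 26.3 s. I twisted the tool in some strokes to square the tube to the strip. The fingertips are still on it, pressing down with about 14 N.

**Last checks**
- **Position:** the wrist camera puts the tube about 0.3 mm off the strip's middle line. The top camera, seeing only one edge, puts it about 0.5 to 1 mm off.
- **Squareness:** the yaw error is about 0.005 rad by the wrist camera. The tube sits about 7 mm off centre lengthwise, so the strip runs under its whole length.
- **Scene camera:** its fit disagreed (y -7 against about -10, yaw -0.097). I set it aside because the thin tube, the shadow and the gripper overlapped the tube in that view.
- **Rolling:** tube travel matched half the finger travel in almost every stroke, so it rolled rather than skidded. Squaring it meant the tube's ends turned slightly on the table. In three early strokes the fingertips slipped on the tube in twist, because one finger was carrying most of the load.
- **Other things:** only the wide tube was pressed on. I did not re-measure the thin tube or the other objects at the end.

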